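# Load the paint rack in the tray's order

### The job

Move the four paint bottles from the grey carrying tray into the wooden rack, one to a pocket, keeping their order: the bottle nearest the tray's loop handle goes in the pocket nearest the rack's aluminium brush cup, the next one in the next pocket, and so on along the row. Leave every bottle standing upright on the floor of its pocket, and do not tip any of them over on the way.

Things in the scene. Friction and masses are not known exactly. Their poses are not given: they have to be found in the camera images.
- tall_center (a point): tall slim round paint bottle, upright, loose: white body diameter 32 and 70 high, grey nozzle cap diameter 20 above, 90 high in all, about 90 g. This point is on its axis, half-way up (45 mm above its underside); z up along the bottle
- jar_center (a point): squat wide paint jar, upright, loose: white body diameter 46 and 46 high, grey lid diameter 48 above, 62 high in all, about 140 g. This point is on its axis, half-way up (31 mm above its underside); z up along the bottle
- square_center (a point): square paint bottle, upright, loose: white body 36 x 36 and 64 high with its sides along its own x and y, grey round cap diameter 22 above, 80 high in all, about 120 g. This point is on its axis, half-way up (40 mm above its underside); z up along the bottle
- flask_center (a point): round paint flask, upright, loose: white body diameter 40 and 50 high, thin neck diameter 17 and a grey ball stopper diameter 25 above, 74 high in all, about 110 g. This point is on its axis, half-way up (37 mm above its underside); z up along the bottle
- tray: the grey carrying tray, fixed: 70 (x) x 284 (y), floor 5 thick, rim 4 thick rising to 12 above the table. Origin: centre of its underside, on the table. The four bottles start in one row along its y axis, on pads centred at y = +105, +35, -35 and -105 in any order (bottles up to 5 mm off their pad's centre). A flat dark steel loop handle sticks out 38 mm at its +y end, so y = +105 is the place nearest the handle
- rack: the wooden rack, fixed, empty at the start: 70 (x) x 284 (y), floor 5 thick, rim and three partitions 4 thick rising to 12 above the table, making four equal pockets 62 (x) x 66 (y) in a row along its y axis, centred at y = -105, -35, +35 and +105, x = 0. Origin: centre of the underside of this pocketed part, on the table. A round aluminium brush cup (diameter 52, top 50 above the table) is fixed at its -y end, centred at y = -172, so y = -105 is the pocket nearest the cup
- pad_tall: thin square cork pad, 56 x 56 x 3, fixed in the tray; the tall slim bottle stands on it at the start, so the pad keeps showing which place in the row that bottle came from. Origin: centre of its underside (5 mm above the table); the bottle's underside is at 8 mm
- pad_jar: thin square cork pad, 56 x 56 x 3, fixed in the tray; the squat jar stands on it at the start, so the pad keeps showing which place in the row that bottle came from. Origin: centre of its underside (5 mm above the table); the bottle's underside is at 8 mm
- pad_square: thin square cork pad, 56 x 56 x 3, fixed in the tray; the square bottle stands on it at the start, so the pad keeps showing which place in the row that bottle came from. Origin: centre of its underside (5 mm above the table); the bottle's underside is at 8 mm
- pad_flask: thin square cork pad, 56 x 56 x 3, fixed in the tray; the round flask stands on it at the start, so the pad keeps showing which place in the row that bottle came from. Origin: centre of its underside (5 mm above the table); the bottle's underside is at 8 mm

How it is judged:
By the outcome, as a careful person would: the job done as asked, in the order asked, and still so for the second after the job is handed in, with the robot touching nothing.
It also fails if it takes over 96 s, if anything falls off the work surface, if the arm or the gripper's body presses on something with over 40 N, if the wrist force passes 120 N, or if a joint passes its speed limit or range.

### The arm

A 6-joint arm with a two-finger parallel gripper is mounted at the origin on the work surface. World frame = base frame: x ahead of the robot, y to its left, z up, the work surface at z = 0. Lengths are in m, angles in degrees, forces in N, time in s.
With the tool pointing down it reaches from about 0.375 to 0.9 m from the base axis. Payload 3.1 kg.
Tool frame: the origin (TCP) lies on the centre line of the jaws, within the pads' length; the fingertips stand 25 mm ahead of it and the grasp point (between the pads) lies 6 mm ahead of it; z points along the fingers, y is the line along which they close (so a half turn about z gives the same grasp; the last joint's range is limited). The gripper opens to 87 mm and grips with 3 to 60 N. Pads are 19 mm wide; open, the fingers measure 117 mm over their backs; the gripper's body (75 mm by 190 mm) begins 51 mm behind the grasp point.
Start: joints at [-84.253, 30.224, 82.088, -0, 67.689, -10.227], TCP at [0.172, -0.601, 0.248] pointing down, gripper open.
Joint ranges: [-176.69, 176.69], [-43.24, 126.21], [12.49, 139.97], [-82, 262], [0, 151.66], [-163.58, 163.58]. Speed limits (degrees/s): [159.86, 159.86, 180, 180, 180, 180].

### API

Orientations are given as a 3x3 rotation matrix whose columns are the frame's x, y, z axes.
In Python, from rig import bot, cams, models gives the robot as it stands. The module is installed in compiled form; this text tells all that it offers.
- The arm moves only by the shell command python3 -m handwheel 'ROWS' [OPENING]. ROWS is JSON, a list of rows, each a list of 6 numbers: the shift along the world's x, y, z each as a share of 1 m, from -1 to 1, then the turn, a rotation vector about the world's x, y, z each as a share of 2 rad, from -1 to 1. In form: [[dx, dy, dz, wx, wy, wz], ...]. A call has exactly 8 rows; each row is the pose to reach, as a shift and turn from the pose commanded when the call began; what a row does not reach only later rows make up. A row lasts 1/12 s, in which the tool goes at most 41.7 mm and 7.16 degrees, less where a joint would pass 70% of its speed; a pose out of reach is approached as far as the arm can. A call with a number of a shift or a turn outside -1 to 1 is refused whole. A call with a gripper value outside its range is refused whole. OPENING is the opening, from -1 (shut) to 1 (fully open), so that 0 is half open, set as the call begins (- or left out, the last holds). The fingers move at their own pace and stop on an object; the grip force is fixed at half the most. Time passes only in rows, so rows that repeat a pose let the fingers close, or fill a call up. It gives the time, the measured TCP pose, the force, the opening and the grip force at its end, in the units of the state.
- bot.read_state(): the state, without advancing time (a new reading comes with each control period).
- cams.capture(name): name is "scene" or "top"; returns (picture, depth): 480x640x3 uint8, blue, green, red; 480x640 float32, m along the optical axis (not along the pixel's ray), 0 where there is no reading.
- cams.calibration(name): a dict with "mtx" (3x3 intrinsics, pixels), "R" (3x3) and "t" (3): a world point X has camera coordinates R X + t. Camera axes: x right, y down, z forward; pixel columns grow to the right and rows downward; lengths in m; the calibration is good to about 2 mm. A picture is of the moment at which its call begins. calibration takes no time and is no camera call.
- bot.hand_in(): hands the job in; it is judged then, once.
Trained networks look in the newest picture that a camera, given by its name, has taken for a name from the list of things; names that differ only in an ending like _2 or _b are one class to them, and where a whole thing is asked for, a point or a joint stands for the part that bears it (a point fixed in the world has none). Each returns a list of dicts, best first, with "conf" (0 to 1); they miss things now and then, are a little off and sometimes report something else, mostly with a low value. They report only what shows in the picture. A call takes as long as a camera call.
- models.spot_in(query, camera): "position" ([column, row] in pixels, amid what is visible of it).
- models.tip_of(query, camera): "position" ([column, row] in pixels: a listed point, or the origin of a listed thing).
The state is a dict: "time_s": time; "joint_positions": joint angles; "qvel": joint speeds; "tau": joint torques, N m; "position": TCP position; "tcp_rot": TCP orientation; "force": force on the tool from outside, world axes, zero at the start; "moment": the same for the moment, N m; "opening": opening from 0.0 (shut) to 1.0 (fully open); "grasp_force": force on a finger pad.
Only numpy, scipy, OpenCV 4.12 (cv2) and the standard library are available. Lean on these libraries where they do the work, as an engineer would, in place of code of your own. Each camera call takes 0.05 s, during which the arm holds its last target. There are 200 camera calls.

## Working session

There is one attempt and no reset: what is moved stays moved. The work goes in short steps, Python scripts to look and compute and a shell command to move; the robot and the scene stay as the last step left them, time stands still between calls to the robot, and variables do not carry over. Pictures are saved under pics/ and viewed, at most 14 in all, crops included, and the job is handed in when it is done.

```bash
mkdir -p pics
cat > h.py <<'E'
import numpy as np, cv2
from rig import bot,cams,models
def ray(cam,px,z):
    c=cams.calibration(cam);K,R,t=map(np.array,(c["mtx"],c["R"],c["t"]))
    d=R.T@np.linalg.solve(K,[px[0],px[1],1]);o=-R.T@t
    return o+d*(z-o[2])/d[2]
E
python3 - <<'E'
from h import *
for n in("top","scene"):
    p,d=cams.capture(n);cv2.imwrite(f"pics/{n}0.png",p)
    c=cams.calibration(n);print(n,-np.array(c["R"]).T@c["t"])
    for q,z in [("tall_center",.053),("jar_center",.039),("square_center",.048),("flask_center",.045),("tray",0),("rack",0),("pad_tall",.005),("pad_jar",.005),("pad_square",.005),("pad_flask",.005)]:
        for r in models.tip_of(q,n)[:2]:
            print(q,np.round(r["position"]),round(r["conf"],2),ray(n,r["position"],z).round(3))
s=bot.read_state();print(s)
E
```

```text
top [ 0.46729629 -0.01211285  0.73023001]
jar_center [388. 334.] 0.96 [ 0.444 -0.1    0.039]
jar_center [335. 330.] 0.46 [ 0.449 -0.032  0.039]
square_center [225. 325.] 0.56 [0.452 0.104 0.048]
flask_center [283. 326.] 0.67 [0.453 0.033 0.045]
tray [306. 325.] 0.95 [0.453 0.005 0.   ]
tray [284. 327.] 0.37 [0.451 0.033 0.   ]
pad_tall [334. 326.] 0.81 [ 0.453 -0.032  0.005]
pad_jar [385. 325.] 0.64 [ 0.455 -0.1    0.005]
pad_square [229. 324.] 0.82 [0.453 0.106 0.005]
pad_square [333. 328.] 0.73 [ 0.45  -0.031  0.005]
pad_flask [285. 323.] 0.66 [0.455 0.033 0.005]
scene [0.95217484 0.25165232 0.50091639]
tall_center [346. 217.] 0.67 [ 0.451 -0.034  0.053]
square_center [421. 249.] 0.95 [0.452 0.101 0.048]
flask_center [381. 233.] 0.65 [0.448 0.031 0.045]
flask_center [414. 270.] 0.41 [0.496 0.11  0.045]
tray [360. 250.] 0.71 [ 0.457 -0.001  0.   ]
rack [317. 337.] 0.61 [0.646 0.038 0.   ]
pad_tall [344. 240.] 0.57 [ 0.454 -0.034  0.005]
pad_square [416. 270.] 0.65 [0.456 0.1   0.005]
pad_flask [379. 252.] 0.78 [0.45  0.032 0.005]
{'time_s': 1.1, 'joint_positions': array([-8.42524376e+01,  3.02232105e+01,  8.20889830e+01, -6.31374284e-04,
        6.76901330e+01, -1.02281978e+01]), 'qvel': array([ 0.07367511,  0.01721979,  0.05788496,  0.01413876, -0.09944714,
        0.01471583]), 'tau': array([ 3.30134735e-04, -4.40029693e+01, -1.76985008e+01,  6.36785687e-02,
        5.03926270e-02, -2.26589333e-05]), 'position': array([ 0.17203124, -0.60081702,  0.24754441]), 'tcp_rot': array([[ 9.61377071e-01,  2.75234676e-01, -1.42097110e-05],
       [ 2.75234677e-01, -9.61377070e-01,  3.93785319e-05],
       [-2.82255288e-06, -4.17686229e-05, -9.99999999e-01]]), 'force': array([ 0.0263487 ,  0.97359297, -0.04810972]), 'moment': array([ 0.06495929, -0.04574641,  0.01355653]), 'grasp_force': 0.0, 'opening': 1.0008216494952193}
```

View pics/top0.png

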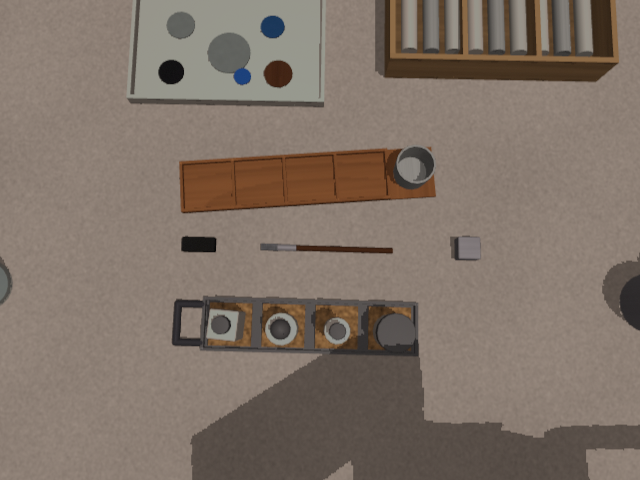

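View pics/scene0.png

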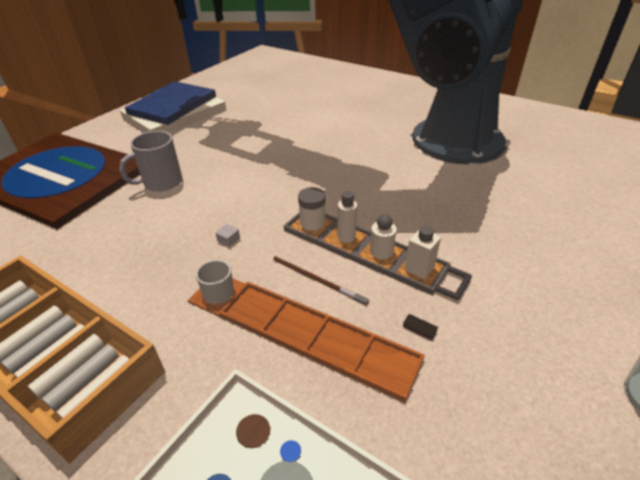

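The top view shows the tray's handle at left (190,322). From the handle the order is square (221,324), flask (281,328), tall (337,330), jar (396,332). The rack's cup is at right (415,165). The scene view agrees. So the square goes next to the cup, then flask, tall and jar.

Run:
```python
from h import *
p,d=cams.capture("top")
c=cams.calibration("top");K,R,t=map(np.array,(c["mtx"],c["R"],c["t"]))
v,u=np.mgrid[:480,:640]
P=np.stack([(u-K[0,2])/K[0,0]*d,(v-K[1,2])/K[1,1]*d,d],-1)-t
P=P@R; ok=d>0
# bottle tops
for n,px,top in [("square",(221,324),.088),("flask",(281,328),.082),("tall",(337,330),.098),("jar",(396,332),.070)]:
    m=ok&(abs(P[...,2]-top)<.007)&(np.hypot(u-px[0],v-px[1])<28)
    q=P[m];print(n,m.sum(),q.min(0).round(4),q.max(0).round(4),((q.min(0)+q.max(0))/2).round(4))
# orientation of square body top
m=ok&(P[...,2]>.06)&(P[...,2]<.08)&(np.hypot(u-222,v-325)<25)
q=P[m][:,:2];print("sq",cv2.minAreaRect((q*1000).astype(np.float32)))
# rack, tray corners at z .012
for n,b in [("rack",[(180,162),(182,212),(389,200),(386,150)]),("tray",[(204,297),(201,349),(417,355),(417,303)])]:
    x0,y0=np.min(b,0)-6;x1,y1=np.max(b,0)+6
    m=ok&(abs(P[...,2]-.011)<.0045)&(u>x0)&(u<x1)&(v>y0)&(v<y1)
    print(n,m.sum(),cv2.minAreaRect((P[m][:,:2]*1000).astype(np.float32)))
    print([ray("top",x,.012)[:2].round(4).tolist() for x in b])
    z=ray("top",(415,165),.05);
print("cup",z)
cr=cv2.resize(p[140:215,170:445],(0,0),fx=2.9,fy=2.9);cv2.imwrite("pics/rack.png",cr)
```

```text
square 277 [0.4428 0.0934 0.0814] [0.4638 0.1141 0.0913] [0.4533 0.1037 0.0863]
flask 279 [0.4377 0.0232 0.0751] [0.4602 0.0448 0.0843] [0.449  0.034  0.0797]
tall 229 [ 0.4387 -0.0425  0.0913] [ 0.4582 -0.024   0.1008] [ 0.4484 -0.0333  0.0961]
jar 1245 [ 0.4233 -0.1283  0.0631] [ 0.471  -0.0814  0.0734] [ 0.4471 -0.1048  0.0682]
sq ((453.0184631347656, 103.84478759765625), (36.263214111328125, 35.976890563964844), 85.06047821044922)
rack 4957 ((648.0703125, 33.31891632080078), (71.32711791992188, 294.17431640625), 4.881809234619141)
[[0.67, 0.1808], [0.6009, 0.1745], [0.6227, -0.1039], [0.6924, -0.0997]]
tray 5803 ((451.9313049316406, 4.4548187255859375), (291.69537353515625, 70.0996322631836), 89.51465606689453)
[[0.4877, 0.1397], [0.4204, 0.1405], [0.4175, -0.1408], [0.4849, -0.1411]]
cup [ 0.661207   -0.13260675  0.05      ]
```

View pics/rack.png

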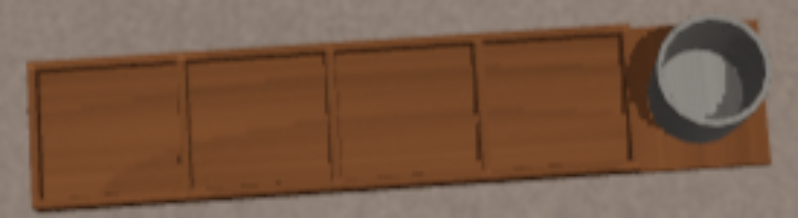

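Rack yaw is about +4.6° and its centre (.6465,.038). Pocket centres starting from the cup: (.655,-.067), (.649,.003), (.644,.073), (.638,.143). The cup position predicted from this is within 2 mm of the measured one. Now I'll set out for the square.

```bash
python3 -m handwheel '[[0.025,0.031,0,0,0,0.06],[0.05,0.0625,0,0,0,0.12],[0.075,0.094,0,0,0,0.18],[0.1,0.125,0,0,0,0.24],[0.125,0.156,0,0,0,0.3],[0.15,0.187,0,0,0,0.36],[0.175,0.219,0,0,0,0.42],[0.2,0.25,0,0,0,0.48]]' 1
python3 -m handwheel '[[0.006,0.0375,0,0,0,0.05],[0.0125,0.075,0,0,0,0.1],[0.019,0.1125,0,0,0,0.122],[0.025,0.15,0,0,0,0.122],[0.031,0.1875,0,0,0,0.122],[0.0375,0.225,0,0,0,0.122],[0.044,0.2625,0,0,0,0.122],[0.05,0.3,0,0,0,0.122]]'
python3 -m handwheel '[[0.006,0.03,-0.01,0,0,0],[0.012,0.06,-0.02,0,0,0],[0.018,0.09,-0.03,0,0,0],[0.025,0.12,-0.04,0,0,0],[0.031,0.154,-0.05,0,0,0],[0.031,0.154,-0.05,0,0,0],[0.031,0.154,-0.05,0,0,0],[0.031,0.154,-0.05,0,0,0]]'
```

```text
time_s: 1.82
position: [0.3729, -0.3492, 0.2478]
tcp_rot: [[0.321, 0.947, 0.0], [0.947, -0.321, -0.0], [-0.0, 0.0, -1.0]]
force: [0.5, -0.0, -0.6]
opening: 1.0
grasp_force: 0.0
time_s: 2.48
position: [0.4222, -0.0492, 0.2479]
tcp_rot: [[0.088, 0.996, 0.001], [0.996, -0.088, -0.0], [-0.0, 0.001, -1.0]]
force: [1.4, -0.4, 0.5]
opening: 1.001
grasp_force: 0.0
time_s: 3.15
position: [0.453, 0.103, 0.1977]
tcp_rot: [[0.087, 0.996, 0.0], [0.996, -0.087, -0.0], [-0.0, 0.0, -1.0]]
force: [-0.3, 0.2, 0.7]
opening: 1.0
grasp_force: 0.0
```

```bash
python3 -m handwheel '[[0,0,-0.03,0,0,0],[0,0,-0.06,0,0,0],[0,0,-0.09,0,0,0],[0,0,-0.115,0,0,0],[0,0,-0.135,0,0,0],[0,0,-0.147,0,0,0],[0,0,-0.147,0,0,0],[0,0,-0.147,0,0,0]]'
python3 -m handwheel '[[0,0,0,0,0,0],[0,0,0,0,0,0],[0,0,0,0,0,0],[0,0,0,0,0,0],[0,0,0,0,0,0],[0,0,0,0,0,0],[0,0,0,0,0,0],[0,0,0,0,0,0]]' -1
```

```text
time_s: 3.82
position: [0.4532, 0.1019, 0.0506]
tcp_rot: [[0.09, 0.996, -0.001], [0.996, -0.09, -0.0], [-0.0, -0.001, -1.0]]
force: [0.2, -0.4, 0.4]
opening: 0.998
grasp_force: 0.0
time_s: 4.48
position: [0.453, 0.1032, 0.0506]
tcp_rot: [[0.088, 0.996, 0.0], [0.996, -0.088, -0.0], [0.0, 0.0, -1.0]]
force: [0.7, -0.1, -1.1]
opening: 0.476
grasp_force: 0.0
```

```bash
python3 -m handwheel '[[0,0,0,0,0,0],[0,0,0,0,0,0],[0,0,0,0,0,0],[0,0,0,0,0,0],[0,0,0,0,0,0],[0,0,0,0,0,0],[0,0,0,0,0,0],[0,0,0,0,0,0]]'
python3 -m handwheel '[[0,0,0.01,0,0,0],[0,0,0.03,0,0,0],[0,0,0.055,0,0,0],[0,0,0.08,0,0,0],[0,0,0.105,0,0,0],[0,0,0.12,0,0,0],[0,0,0.13,0,0,0],[0,0,0.13,0,0,0]]'
python3 -m handwheel '[[0.015,-0.012,0,0,0,0.01],[0.04,-0.034,0,0,0,0.02],[0.07,-0.06,0,0,0,0.04],[0.1,-0.085,0,0,0,0.05],[0.13,-0.11,0,0,0,0.06],[0.16,-0.135,0,0,0,0.07],[0.185,-0.156,0,0,0,0.08],[0.202,-0.17,0,0,0,0.084]]'
```

```text
time_s: 5.15
position: [0.4529, 0.1032, 0.0505]
tcp_rot: [[0.088, 0.996, -0.0], [0.996, -0.088, 0.0], [0.0, -0.0, -1.0]]
force: [-0.6, 0.6, 1.3]
opening: 0.41
grasp_force: 30.0
time_s: 5.82
position: [0.4544, 0.1031, 0.1832]
tcp_rot: [[0.088, 0.996, 0.006], [0.996, -0.088, -0.0], [0.0, 0.006, -1.0]]
force: [0.1, 0.6, -1.6]
opening: 0.418
grasp_force: 30.0
time_s: 6.48
position: [0.6572, -0.0697, 0.1795]
tcp_rot: [[-0.079, 0.997, 0.001], [0.997, 0.079, -0.001], [-0.001, 0.001, -1.0]]
force: [0.3, -0.4, -0.7]
opening: 0.407
grasp_force: 30.0
```

```bash
python3 -m handwheel '[[0,0,-0.015,0,0,0],[0,0,-0.04,0,0,0],[0,0,-0.065,0,0,0],[0,0,-0.09,0,0,0],[0,0,-0.11,0,0,0],[0,0,-0.122,0,0,0],[0,0,-0.122,0,0,0],[0,0,-0.122,0,0,0]]'
python3 -m handwheel '[[0,0,-0.003,0,0,0],[0,0,-0.006,0,0,0],[0,0,-0.009,0,0,0],[0,0,-0.01,0,0,0],[0,0,-0.01,0,0,0],[0,0,-0.01,0,0,0],[0,0,-0.01,0,0,0],[0,0,-0.01,0,0,0]]'
python3 - <<'E'
from h import *
p,d=cams.capture("scene");cv2.imwrite("pics/s1.png",p)
E
```

```text
time_s: 7.15
position: [0.6545, -0.0668, 0.0577]
tcp_rot: [[-0.08, 0.997, -0.002], [0.997, 0.08, 0.0], [0.001, -0.002, -1.0]]
force: [1.0, -0.1, -1.8]
opening: 0.408
grasp_force: 30.0
time_s: 7.82
position: [0.6551, -0.0669, 0.0488]
tcp_rot: [[-0.08, 0.997, 0.0], [0.997, 0.08, -0.0], [-0.0, 0.0, -1.0]]
force: [-0.3, 0.4, -0.4]
opening: 0.416
grasp_force: 30.0
```

View pics/s1.png

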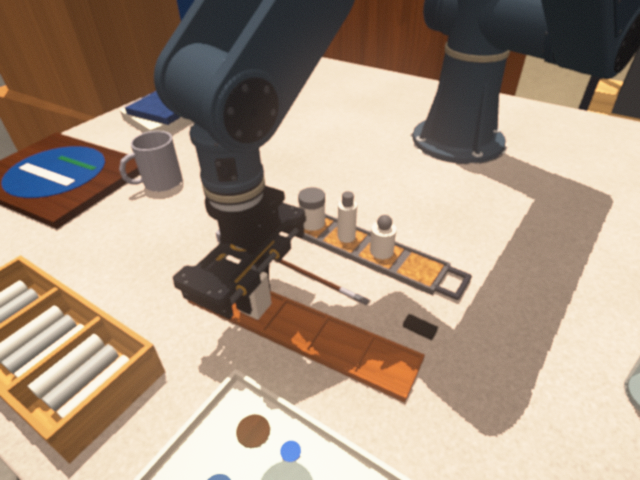

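The square stands in the cup-end pocket at (258,297), so I'll release it and go to the flask.

```bash
python3 -m handwheel '[[0,0,-0.001,0,0,0],[0,0,-0.001,0,0,0],[0,0,-0.001,0,0,0],[0,0,-0.001,0,0,0],[0,0,-0.001,0,0,0],[0,0,-0.001,0,0,0],[0,0,-0.001,0,0,0],[0,0,-0.001,0,0,0]]' 1
python3 -m handwheel '[[0,0,0.01,0,0,0],[0,0,0.03,0,0,0],[0,0,0.055,0,0,0],[0,0,0.08,0,0,0],[0,0,0.105,0,0,0],[0,0,0.12,0,0,0],[0,0,0.13,0,0,0],[0,0,0.13,0,0,0]]'
python3 -m handwheel '[[-0.015,0.007,0,0,0,-0.005],[-0.045,0.022,0,0,0,-0.01],[-0.08,0.039,0,0,0,-0.02],[-0.115,0.056,0,0,0,-0.03],[-0.15,0.073,0,0,0,-0.04],[-0.185,0.09,0,0,0,-0.04],[-0.206,0.101,0,0,0,-0.04],[-0.206,0.101,0,0,0,-0.04]]'
python3 -m handwheel '[[0,0,-0.03,0,0,0],[0,0,-0.06,0,0,0],[0,0,-0.09,0,0,0],[0,0,-0.11,0,0,0],[0,0,-0.125,0,0,0],[0,0,-0.134,0,0,0],[0,0,-0.134,0,0,0],[0,0,-0.134,0,0,0]]'
```

```text
time_s: 8.53
position: [0.655, -0.0668, 0.0476]
tcp_rot: [[-0.08, 0.997, 0.0], [0.997, 0.08, -0.0], [-0.0, 0.0, -1.0]]
force: [0.1, 0.3, -0.1]
opening: 0.932
grasp_force: 0.0
time_s: 9.2
position: [0.6565, -0.0672, 0.1809]
tcp_rot: [[-0.08, 0.997, 0.006], [0.997, 0.08, -0.002], [-0.002, 0.005, -1.0]]
force: [-0.0, -0.6, -0.2]
opening: 1.005
grasp_force: 0.0
time_s: 9.87
position: [0.4409, 0.0369, 0.1762]
tcp_rot: [[-0.002, 1.0, -0.012], [1.0, 0.002, 0.002], [0.002, -0.012, -1.0]]
force: [-0.9, 0.1, -0.4]
opening: 1.0
grasp_force: 0.0
time_s: 10.53
position: [0.4491, 0.0341, 0.0431]
tcp_rot: [[0.0, 1.0, -0.001], [1.0, -0.0, 0.0], [0.0, -0.001, -1.0]]
force: [0.2, -0.5, -0.2]
opening: 1.0
grasp_force: 0.0
```

```bash
python3 -m handwheel '[[0,0,0,0,0,0],[0,0,0,0,0,0],[0,0,0,0,0,0],[0,0,0,0,0,0],[0,0,0,0,0,0],[0,0,0,0,0,0],[0,0,0,0,0,0],[0,0,0,0,0,0]]' -1
python3 -m handwheel '[[0,0,0,0,0,0],[0,0,0,0,0,0],[0,0,0,0,0,0],[0,0,0,0,0,0],[0,0,0,0,0,0],[0,0,0,0,0,0],[0,0,0,0,0,0],[0,0,0,0,0,0]]'
python3 -m handwheel '[[0,0,0.01,0,0,0],[0,0,0.03,0,0,0],[0,0,0.055,0,0,0],[0,0,0.08,0,0,0],[0,0,0.105,0,0,0],[0,0,0.12,0,0,0],[0,0,0.13,0,0,0],[0,0,0.13,0,0,0]]'
python3 -m handwheel '[[0.015,-0.002,0,0,0,0.01],[0.045,-0.007,0,0,0,0.02],[0.08,-0.012,0,0,0,0.03],[0.115,-0.018,0,0,0,0.04],[0.15,-0.023,0,0,0,0.04],[0.18,-0.028,0,0,0,0.04],[0.2,-0.031,0,0,0,0.04],[0.2,-0.031,0,0,0,0.04]]'
```

```text
time_s: 11.2
position: [0.449, 0.0342, 0.0437]
tcp_rot: [[-0.0, 1.0, 0.0], [1.0, 0.0, -0.0], [-0.0, 0.0, -1.0]]
force: [-0.7, -0.3, -0.3]
opening: 0.48
grasp_force: 1.0
time_s: 11.87
position: [0.4489, 0.0342, 0.0436]
tcp_rot: [[0.0, 1.0, -0.0], [1.0, -0.0, 0.0], [0.0, -0.0, -1.0]]
force: [-1.4, 0.3, 3.5]
opening: 0.452
grasp_force: 30.0
time_s: 12.53
position: [0.4504, 0.034, 0.1753]
tcp_rot: [[-0.0, 1.0, 0.005], [1.0, 0.0, -0.001], [-0.001, 0.005, -1.0]]
force: [0.9, 0.2, -1.3]
opening: 0.452
grasp_force: 30.0
time_s: 13.2
position: [0.6536, 0.0018, 0.1718]
tcp_rot: [[-0.079, 0.997, 0.005], [0.997, 0.079, -0.001], [-0.001, 0.004, -1.0]]
force: [1.1, 0.4, -1.4]
opening: 0.451
grasp_force: 30.0
```

```bash
python3 -m handwheel '[[0,0,-0.015,0,0,0],[0,0,-0.04,0,0,0],[0,0,-0.065,0,0,0],[0,0,-0.09,0,0,0],[0,0,-0.11,0,0,0],[0,0,-0.122,0,0,0],[0,0,-0.122,0,0,0],[0,0,-0.122,0,0,0]]'
python3 -m handwheel '[[0,0,-0.003,0,0,0],[0,0,-0.006,0,0,0],[0,0,-0.009,0,0,0],[0,0,-0.01,0,0,0],[0,0,-0.0105,0,0,0],[0,0,-0.0105,0,0,0],[0,0,-0.0105,0,0,0],[0,0,-0.0105,0,0,0]]'
python3 - <<'E'
from h import *
p,d=cams.capture("scene");cv2.imwrite("pics/s2.png",p)
E
```

```text
time_s: 13.87
position: [0.6481, 0.0033, 0.0505]
tcp_rot: [[-0.08, 0.997, -0.002], [0.997, 0.08, 0.0], [0.001, -0.002, -1.0]]
force: [-0.2, -0.4, -0.5]
opening: 0.45
grasp_force: 30.0
time_s: 14.53
position: [0.6491, 0.0032, 0.0412]
tcp_rot: [[-0.08, 0.997, 0.0], [0.997, 0.08, -0.0], [-0.0, 0.0, -1.0]]
force: [-0.5, 0.3, -0.6]
opening: 0.451
grasp_force: 30.0
```

View pics/s2.png

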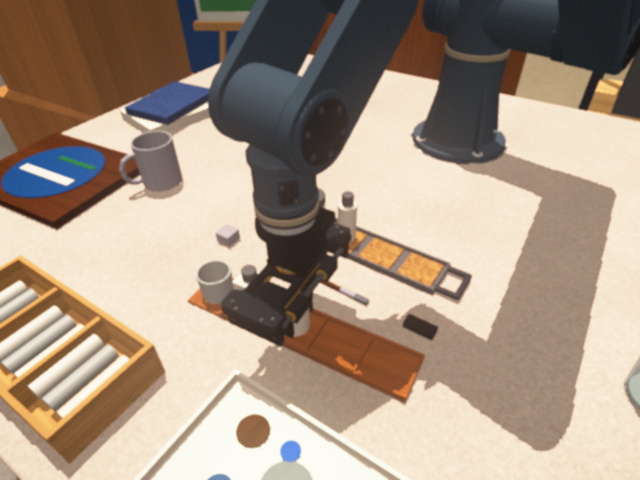

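The flask is upright in the second pocket at (300,318), with the square still standing beside it. Next I'll release and go to the tall bottle.

```bash
python3 -m handwheel '[[0,0,0,0,0,0],[0,0,0,0,0,0],[0,0,0,0,0,0],[0,0,0,0,0,0],[0,0,0,0,0,0],[0,0,0,0,0,0],[0,0,0,0,0,0],[0,0,0,0,0,0]]' 1
python3 -m handwheel '[[0,0,0.01,0,0,0],[0,0,0.03,0,0,0],[0,0,0.055,0,0,0],[0,0,0.08,0,0,0],[0,0,0.105,0,0,0],[0,0,0.13,0,0,0],[0,0,0.14,0,0,0],[0,0,0.14,0,0,0]]'
python3 -m handwheel '[[-0.015,-0.003,0,0,0,-0.01],[-0.045,-0.008,0,0,0,-0.02],[-0.08,-0.015,0,0,0,-0.03],[-0.115,-0.021,0,0,0,-0.04],[-0.15,-0.027,0,0,0,-0.04],[-0.185,-0.034,0,0,0,-0.04],[-0.201,-0.0365,0,0,0,-0.04],[-0.201,-0.0365,0,0,0,-0.04]]'
python3 -m handwheel '[[0,0,0,0,0,0],[0,0,-0.02,0,0,0],[0,0,-0.045,0,0,0],[0,0,-0.07,0,0,0],[0,0,-0.095,0,0,0],[0,0,-0.112,0,0,0],[0,0,-0.12,0,0,0],[0,0,-0.12,0,0,0]]'
python3 -m handwheel '[[0,0,0,0,0,0],[0,0,0,0,0,0],[0,0,0,0,0,0],[0,0,0,0,0,0],[0,0,0,0,0,0],[0,0,0,0,0,0],[0,0,0,0,0,0],[0,0,0,0,0,0]]' -1
python3 -m handwheel '[[0,0,0,0,0,0],[0,0,0,0,0,0],[0,0,0,0,0,0],[0,0,0,0,0,0],[0,0,0,0,0,0],[0,0,0,0,0,0],[0,0,0,0,0,0],[0,0,0,0,0,0]]'
```

```text
time_s: 15.25
position: [0.649, 0.0032, 0.0411]
tcp_rot: [[-0.08, 0.997, 0.0], [0.997, 0.08, 0.0], [0.0, 0.0, -1.0]]
force: [-0.1, -0.5, -0.3]
opening: 0.955
grasp_force: 0.0
time_s: 15.92
position: [0.651, 0.0029, 0.1848]
tcp_rot: [[-0.08, 0.997, 0.007], [0.997, 0.08, -0.001], [-0.002, 0.007, -1.0]]
force: [0.6, 0.1, 0.7]
opening: 1.0
grasp_force: 0.0
time_s: 16.58
position: [0.4419, -0.0323, 0.1796]
tcp_rot: [[0.001, 1.0, -0.009], [1.0, -0.001, 0.003], [0.003, -0.009, -1.0]]
force: [-0.1, -0.4, -0.2]
opening: 0.999
grasp_force: 0.0
time_s: 17.25
position: [0.4486, -0.0332, 0.0589]
tcp_rot: [[-0.0, 1.0, -0.002], [1.0, 0.0, 0.001], [0.001, -0.002, -1.0]]
force: [0.3, 0.8, -0.3]
opening: 0.999
grasp_force: 0.0
time_s: 17.92
position: [0.4481, -0.0334, 0.0613]
tcp_rot: [[0.0, 1.0, 0.0], [1.0, -0.0, -0.0], [-0.0, 0.0, -1.0]]
force: [-0.3, -0.1, 0.0]
opening: 0.479
grasp_force: 0.0
time_s: 18.58
position: [0.448, -0.0333, 0.0611]
tcp_rot: [[-0.0, 1.0, -0.0], [1.0, 0.0, 0.0], [0.0, -0.0, -1.0]]
force: [-0.7, -0.2, 2.5]
opening: 0.361
grasp_force: 30.0
```

```bash
python3 -m handwheel '[[0,0,0.01,0,0,0],[0,0,0.03,0,0,0],[0,0,0.055,0,0,0],[0,0,0.08,0,0,0],[0,0,0.105,0,0,0],[0,0,0.12,0,0,0],[0,0,0.13,0,0,0],[0,0,0.13,0,0,0]]'
python3 -m handwheel '[[0.012,0.007,0,0,0,0.01],[0.04,0.022,0,0,0,0.02],[0.07,0.038,0,0,0,0.03],[0.1,0.054,0,0,0,0.04],[0.13,0.071,0,0,0,0.04],[0.16,0.087,0,0,0,0.04],[0.185,0.1,0,0,0,0.04],[0.195,0.106,0,0,0,0.04]]'
python3 -m handwheel '[[0,0,0,0,0,0],[0,0,-0.015,0,0,0],[0,0,-0.04,0,0,0],[0,0,-0.065,0,0,0],[0,0,-0.09,0,0,0],[0,0,-0.11,0,0,0],[0,0,-0.12,0,0,0],[0,0,-0.122,0,0,0]]'
python3 -m handwheel '[[0,0,-0.003,0,0,0],[0,0,-0.006,0,0,0],[0,0,-0.009,0,0,0],[0,0,-0.0105,0,0,0],[0,0,-0.0105,0,0,0],[0,0,-0.0105,0,0,0],[0,0,-0.0105,0,0,0],[0,0,-0.0105,0,0,0]]'
python3 - <<'E'
from h import *
p,d=cams.capture("scene");cv2.imwrite("pics/s3.png",p)
E
```

```text
time_s: 19.25
position: [0.4492, -0.0336, 0.1928]
tcp_rot: [[-0.0, 1.0, 0.004], [1.0, 0.0, -0.001], [-0.001, 0.004, -1.0]]
force: [-0.4, -0.3, -1.2]
opening: 0.361
grasp_force: 30.0
time_s: 19.92
position: [0.6462, 0.0745, 0.1892]
tcp_rot: [[-0.081, 0.997, 0.002], [0.997, 0.081, 0.001], [0.001, 0.002, -1.0]]
force: [0.8, 0.6, -0.6]
opening: 0.359
grasp_force: 30.0
time_s: 20.58
position: [0.6399, 0.0722, 0.0658]
tcp_rot: [[-0.079, 0.997, -0.007], [0.997, 0.079, 0.0], [0.001, -0.007, -1.0]]
force: [-0.6, -0.1, -1.4]
opening: 0.362
grasp_force: 30.0
time_s: 21.25
position: [0.6432, 0.0727, 0.0589]
tcp_rot: [[-0.08, 0.997, 0.001], [0.997, 0.08, -0.0], [-0.0, 0.001, -1.0]]
force: [0.1, 0.1, -0.0]
opening: 0.361
grasp_force: 30.0
```

View pics/s3.png

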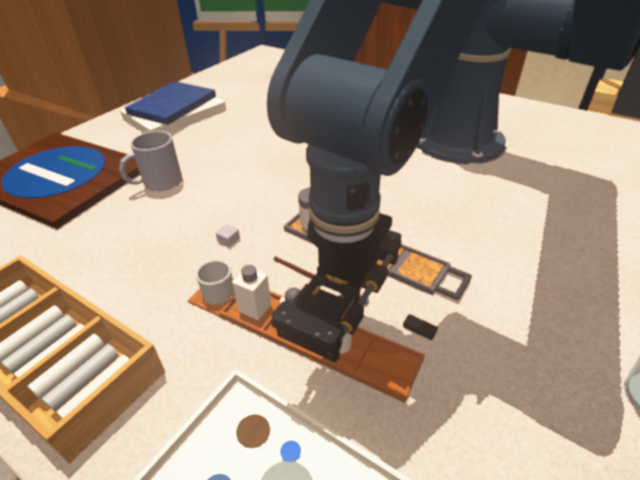

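The tall bottle is upright in the third pocket at (345,340), and the square and flask are still standing. Last is the jar.

```bash
python3 -m handwheel '[[0,0,-0.0005,0,0,0],[0,0,-0.0005,0,0,0],[0,0,-0.0005,0,0,0],[0,0,-0.0005,0,0,0],[0,0,-0.0005,0,0,0],[0,0,-0.0005,0,0,0],[0,0,-0.0005,0,0,0],[0,0,-0.0005,0,0,0]]' 1
python3 -m handwheel '[[0,0,0.01,0,0,0],[0,0,0.03,0,0,0],[0,0,0.055,0,0,0],[0,0,0.08,0,0,0],[0,0,0.105,0,0,0],[0,0,0.12,0,0,0],[0,0,0.13,0,0,0],[0,0,0.13,0,0,0]]'
python3 -m handwheel '[[-0.012,-0.011,0,0,0,-0.01],[-0.04,-0.036,0,0,0,-0.02],[-0.07,-0.064,0,0,0,-0.03],[-0.1,-0.091,0,0,0,-0.04],[-0.13,-0.118,0,0,0,-0.04],[-0.16,-0.145,0,0,0,-0.04],[-0.185,-0.168,0,0,0,-0.04],[-0.196,-0.178,0,0,0,-0.04]]'
python3 -m handwheel '[[0,0,0,0,0,0],[0,0,0,0,0,0],[0,0,-0.03,0,0,0],[0,0,-0.06,0,0,0],[0,0,-0.09,0,0,0],[0,0,-0.115,0,0,0],[0,0,-0.128,0,0,0],[0,0,-0.13,0,0,0]]'
python3 -m handwheel '[[0,0,0,0,0,0],[0,0,0,0,0,0],[0,0,0,0,0,0],[0,0,0,0,0,0],[0,0,0,0,0,0],[0,0,0,0,0,0],[0,0,0,0,0,0],[0,0,0,0,0,0]]' -1
python3 -m handwheel '[[0,0,0,0,0,0],[0,0,0,0,0,0],[0,0,0,0,0,0],[0,0,0,0,0,0],[0,0,0,0,0,0],[0,0,0,0,0,0],[0,0,0,0,0,0],[0,0,0,0,0,0]]'
```

```text
time_s: 21.97
position: [0.643, 0.0727, 0.0581]
tcp_rot: [[-0.08, 0.997, 0.0], [0.997, 0.08, 0.0], [0.0, 0.0, -1.0]]
force: [-0.7, 0.1, -0.1]
opening: 0.885
grasp_force: 0.0
time_s: 22.63
position: [0.6445, 0.0726, 0.1913]
tcp_rot: [[-0.08, 0.997, 0.006], [0.997, 0.08, -0.0], [-0.001, 0.006, -1.0]]
force: [-0.5, 0.1, -0.1]
opening: 0.999
grasp_force: 0.0
time_s: 23.3
position: [0.4427, -0.1063, 0.187]
tcp_rot: [[0.002, 1.0, -0.005], [1.0, -0.002, 0.002], [0.002, -0.005, -1.0]]
force: [0.9, 1.0, 0.4]
opening: 1.0
grasp_force: 0.0
time_s: 23.97
position: [0.4467, -0.1039, 0.0552]
tcp_rot: [[-0.001, 1.0, -0.004], [1.0, 0.001, 0.002], [0.002, -0.004, -1.0]]
force: [-0.7, 0.2, 0.9]
opening: 0.999
grasp_force: 0.0
time_s: 24.63
position: [0.4466, -0.1053, 0.0584]
tcp_rot: [[-0.0, 1.0, -0.001], [1.0, 0.0, 0.0], [0.0, -0.001, -1.0]]
force: [-2.4, -0.4, 2.8]
opening: 0.528
grasp_force: 35.9
time_s: 25.3
position: [0.4466, -0.1053, 0.0584]
tcp_rot: [[-0.0, 1.0, -0.001], [1.0, 0.0, 0.0], [0.0, -0.001, -1.0]]
force: [-1.6, 0.4, 6.2]
opening: 0.524
grasp_force: 35.9
```

```bash
python3 -m handwheel '[[0,0,0.01,0,0,0],[0,0,0.03,0,0,0],[0,0,0.055,0,0,0],[0,0,0.08,0,0,0],[0,0,0.105,0,0,0],[0,0,0.12,0,0,0],[0,0,0.13,0,0,0],[0,0,0.13,0,0,0]]'
python3 - <<'E'
from h import *
p,d=cams.capture("scene");cv2.imwrite("pics/s4.png",p)
E
```

```text
time_s: 25.97
position: [0.4483, -0.1058, 0.1898]
tcp_rot: [[0.0, 1.0, 0.005], [1.0, -0.0, -0.002], [-0.002, 0.005, -1.0]]
force: [-1.3, -0.5, -2.5]
opening: 0.525
grasp_force: 36.0
```

View pics/s4.png

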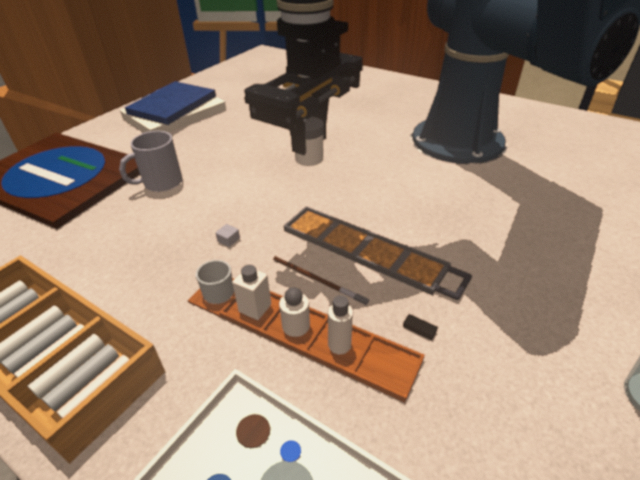

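The jar hangs straight at (310,145), and three bottles stand in their pockets at (252,295), (295,313) and (341,328). Now I'll place the jar in the last pocket.

```bash
python3 -m handwheel '[[0.015,0.019,0,0,0,0.01],[0.036,0.047,0,0,0,0.02],[0.06,0.078,0,0,0,0.03],[0.084,0.109,0,0,0,0.04],[0.108,0.14,0,0,0,0.04],[0.132,0.171,0,0,0,0.04],[0.156,0.202,0,0,0,0.04],[0.175,0.227,0,0,0,0.04]]'
python3 -m handwheel '[[0.016,0.021,0,0,0,0],[0.016,0.021,0,0,0,0],[0.016,0.021,-0.02,0,0,0],[0.016,0.021,-0.045,0,0,0],[0.016,0.021,-0.07,0,0,0],[0.016,0.021,-0.095,0,0,0],[0.016,0.021,-0.112,0,0,0],[0.016,0.021,-0.12,0,0,0]]'
python3 -m handwheel '[[0,0,0,0,0,0],[0,0,-0.003,0,0,0],[0,0,-0.006,0,0,0],[0,0,-0.009,0,0,0],[0,0,-0.011,0,0,0],[0,0,-0.0125,0,0,0],[0,0,-0.0125,0,0,0],[0,0,-0.0125,0,0,0]]'
python3 - <<'E'
from h import *
p,d=cams.capture("scene");cv2.imwrite("pics/s5.png",p)
E
```

```text
time_s: 26.68
position: [0.6228, 0.1243, 0.1858]
tcp_rot: [[-0.081, 0.997, -0.002], [0.997, 0.081, 0.001], [0.001, -0.002, -1.0]]
force: [-0.3, -1.3, -2.1]
opening: 0.53
grasp_force: 36.0
time_s: 27.35
position: [0.6345, 0.142, 0.0631]
tcp_rot: [[-0.08, 0.997, -0.009], [0.997, 0.08, -0.001], [0.0, -0.009, -1.0]]
force: [-0.9, 0.2, -1.8]
opening: 0.523
grasp_force: 36.0
time_s: 28.02
position: [0.6381, 0.1427, 0.0558]
tcp_rot: [[-0.08, 0.997, 0.0], [0.997, 0.08, 0.0], [0.0, 0.0, -1.0]]
force: [-0.5, 0.2, -2.1]
opening: 0.524
grasp_force: 36.0
```

View pics/s5.png

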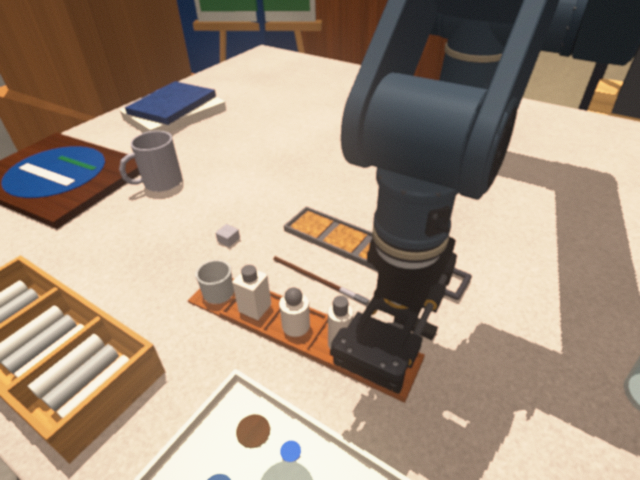

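The jar is over the last pocket (about 385,355) and the gripper is clear of the tall bottle. I'll release, rise, back off and check.

```bash
python3 -m handwheel '[[0,0,-0.0005,0,0,0],[0,0,-0.0005,0,0,0],[0,0,-0.0005,0,0,0],[0,0,-0.0005,0,0,0],[0,0,-0.0005,0,0,0],[0,0,-0.0005,0,0,0],[0,0,-0.0005,0,0,0],[0,0,-0.0005,0,0,0]]' 1
python3 -m handwheel '[[0,0,0.005,0,0,0],[0,0,0.02,0,0,0],[0,0,0.045,0,0,0],[0,0,0.07,0,0,0],[0,0,0.1,0,0,0],[0,0,0.13,0,0,0],[0,0,0.15,0,0,0],[0,0,0.15,0,0,0]]'
python3 -m handwheel '[[-0.02,0.02,0,0,0,0],[-0.04,0.05,0,0,0,0],[-0.06,0.08,0,0,0,0],[-0.08,0.11,0,0,0,0],[-0.1,0.14,0,0,0,0],[-0.12,0.17,0,0,0,0],[-0.14,0.2,0,0,0,0],[-0.14,0.2,0,0,0,0]]'
python3 -m handwheel '[[0,0,0,0,0,0],[0,0,0,0,0,0],[0,0,0,0,0,0],[0,0,0,0,0,0],[0,0,0,0,0,0],[0,0,0,0,0,0],[0,0,0,0,0,0],[0,0,0,0,0,0]]'
python3 - <<'E'
from h import *
p,d=cams.capture("scene");q,d=cams.capture("top")
cv2.imwrite("pics/end.png",np.vstack([cv2.resize(p[220:420,160:480],(0,0),fx=1.8,fy=1.5),cv2.resize(q[130:240,160:480],(0,0),fx=1.8,fy=1.8)]))
E
```

```text
time_s: 28.73
position: [0.6381, 0.1427, 0.0551]
tcp_rot: [[-0.08, 0.997, 0.0], [0.997, 0.08, -0.0], [-0.0, 0.0, -1.0]]
force: [-0.4, -0.3, 0.5]
opening: 0.975
grasp_force: 0.0
time_s: 29.4
position: [0.6412, 0.143, 0.2111]
tcp_rot: [[-0.08, 0.997, 0.011], [0.997, 0.08, 0.001], [-0.0, 0.011, -1.0]]
force: [0.8, 0.0, 1.4]
opening: 0.999
grasp_force: 0.0
time_s: 30.07
position: [0.4928, 0.3472, 0.2041]
tcp_rot: [[-0.086, 0.996, -0.005], [0.996, 0.086, 0.001], [0.002, -0.004, -1.0]]
force: [-0.0, -1.5, -0.8]
opening: 1.001
grasp_force: 0.0
time_s: 30.73
position: [0.4983, 0.3423, 0.205]
tcp_rot: [[-0.079, 0.997, 0.0], [0.997, 0.079, -0.0], [-0.0, 0.0, -1.0]]
force: [0.0, -0.1, -1.3]
opening: 0.997
grasp_force: 0.0
```

View pics/end.png

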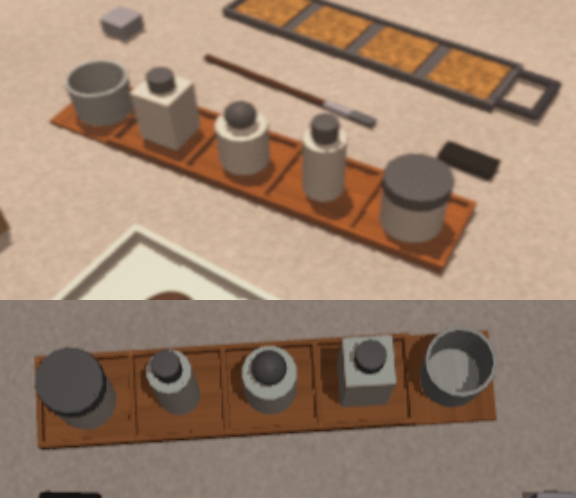

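All four stand upright in their pockets, ordered from the cup as square, flask, tall, jar: crop positions (165,115), (243,140), (324,160), (415,205).

```bash
python3 -c "
from rig import bot
print(bot.hand_in())"
```

```text
the job is handed in; nothing more can be done
None
```

All four bottles stand upright in the rack, ordered from the brush cup as square, flask, tall, jar, and the job was handed in at about 31 s of the 96 s allowed.

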